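# Caliper a heatsink on the repair bench

## Robot

A 6-joint arm with a two-finger parallel gripper is mounted at the origin on the work surface. World frame = base frame: x ahead of the robot, y to its left, z up, the work surface at z = 0. Lengths are in m, angles in rad, forces in N, time in s.
With the tool pointing down it reaches from about 0.3 to 0.775 m from the base axis. Payload 14.6 kg.
Tool frame: the origin (TCP) lies midway between the tips of the shut fingers; the grasp point (between the pads) lies 19 mm behind it (ctrl.tcp_to_grasp is the distance from the TCP to the grasp point, in m); x points along the fingers, y is the direction in which the jaws open and shut, and the axes are right-handed (so a half turn about x gives the same grasp; the last joint's range is limited). The gripper opens to 94 mm and grips with 3 to 60 N. Pads are 16 mm wide; open, the fingers measure 119 mm over their backs; the gripper's body (75 mm by 177 mm) begins 78 mm behind the grasp point.
Start: joints at [1.245, 0.3, 1.521, -0, 1.321, -0.067], TCP at [0.141, 0.532, 0.205] pointing down, gripper open.
Joint ranges: [-3.03, 3.03], [-0.79, 2.21], [0.23, 2.52], [-1.04, 4.18], [0, 3.07], [-2.55, 2.55]. Speed limits (rad/s): [2.22, 2.22, 2.57, 3.14, 3.14, 3.14].

## Interface

Orientations are given as [roll, pitch, yaw] about the fixed x, y, z axes, in that order (R = Rz(yaw) Ry(pitch) Rx(roll)).
In Python, from station import ctrl gives the robot as it stands.
- The arm moves only by the tool jog_arm, never from a script. Its argument "rows" is one flat list of numbers, 7 for each row, row after row: the shift along the world's x, y, z in m, then the turn, a rotation vector about the world's x, y, z in degrees, then the closure, from 0 (fully open) to 1 (shut). A call has 1 to 8 rows; each row shifts and turns the commanded pose from where the row before left it; what a row does not reach is not made up. A row lasts 1/12 s, in which the tool goes at most 41.7 mm and 7.16 degrees, less where a joint would pass 70% of its speed; a pose out of reach is approached as far as the arm can. A call with a gripper value outside its range is refused whole. The fingers move at their own pace and stop on an object; "squeeze" is the grip in N (left out, the last holds). Time passes only in rows, so rows that do not move let the fingers close. It gives the time, the measured TCP pose, the force and the opening at its end, in the units of the state.
- ctrl.get_obs(): the state, without advancing time (a new reading comes with each control period).
- ctrl.camera(name): name is "side" or "top"; returns (picture, depth): 420x560x3 uint8, red, green, blue; 420x560 float32, m along the optical axis (not along the pixel's ray), 0 where there is no reading.
- ctrl.camera_model(name): a dict with "K" (3x3 intrinsics, pixels), "dist" ([k1, k2, p1, p2, k3] as OpenCV has them; the pictures are not rectified), "extrinsics" (4x4, takes a point from camera to world coordinates). Camera axes: x right, y down, z forward; pixel columns grow to the right and rows downward; lengths in m; the calibration is good to about 2 mm. A picture is of the moment at which its call begins. camera_model takes no time and is no camera call.
- ctrl.hand_in(): hands the job in, once; it reports no verdict.
The state is a dict: "time_s": time; "qpos": joint angles; "joint_vel": joint speeds; "tau": joint torques, N m; "ee_pos": TCP position; "eef_rot": TCP orientation; "force": force on the tool from outside, world axes, zero at the start; "moment": the same for the moment, N m; "grip_width": finger opening in m.
Only numpy, scipy, OpenCV 4.12 (cv2) and the standard library are available. Lean on these libraries where they do the work, as an engineer would, in place of code of your own. Each camera call takes 0.05 s, during which the arm holds its last target.

## Task

Stand the small copper-edged heatsink on the caliper's base plate, in front of the brass anvil and clear of the open jaw, with its narrower width across the jaws. Then slide the caliper jaw shut by its orange tab until the heatsink is nipped squarely between jaw and anvil, hold a light steady pressure for about a second without rocking the jaw, and let go leaving the jaw closed on it. The fins bend easily, so press gently, and leave the other things on the bench alone.

Things in the scene. Friction and masses are not known exactly. Their poses are not given: they have to be found in the camera images.
- caliper: Bench caliper, fixed: grey base plate 150 (x) x 270 (y) mm, top 10 mm above the bench. Steel beam along y at x = +45 mm, top 28 mm above the bench. Two flat jaws reach from it to x = -50 mm, 14 mm thick, top 32 mm above the bench. Between them the plate is free from x = -75 to +28 mm. Fixed jaw's face at y = +70 mm; sliding jaw closes towards +y. Origin: centre of plate's underside, z up.
- fixed_jaw: Fixed jaw of the caliper, with a brass anvil screwed through it. Origin: foot of its face (looks to -y), on the plate's top, level with the middle of the anvil and jaws (x = -18 mm in the caliper's frame). Axes as the caliper's. The anvil pad, 26 mm wide (x), 18 mm tall, stands out of this face to -y by 5 to 17 mm, set differently each time, not measured; it does not move.
- carriage (a joint): Distance of the sliding jaw's face from the fixed jaw's face (not from the anvil) in m: grows as the jaw slides open to -y, up to 0.095. Starts 0.070 to 0.090. The slide has about 2.5 N of dry friction and stays where it is left.
- slider: Sliding jaw with dark carriage, display and orange tab. Origin: over the beam in the plane of its measuring face, 23 mm above the bench, 63 mm to +x of the jaws' middle; face looks to +y. Axes as the caliper's when not rocked. It has springy play about the vertical (40 Nm/rad): 5 N at the middle of the jaw rocks it about 0.008 rad; more than 0.03 rad counts as tilted.
- tab_top (a point): Centre of the top of the orange thumb tab on the sliding jaw, 69 mm above the bench. Tab: 12 mm (caliper y) x 24 mm (x), standing 35 mm above the carriage (top 34 mm above the bench), over the beam, its centre 24 mm behind (-y of) the jaw's measuring face. It may be pinched from above or pushed.
- heatsink: Finned heatsink, loose, 36 mm long (x), 28 to 32 mm wide (y, not known closer: it is what is measured), 28 mm tall, about 90 g, copper base and copper outer fins with aluminium fins between. Origin: centre of the underside, z up; the flat ends to grip are at x = +-18 mm. Good measuring pressure on it from the jaws is 3 to 7 N; above 15 N the fins bend.
- tube: Brass spacer tube standing upright, 26 mm outside, 35 mm tall, origin at its foot; to be left alone.
- cup: Small blue screw bowl, 56 mm across, 30 mm tall, origin at its foot; to be left alone.
- screwdriver: Red-handled screwdriver, about 160 mm long, lying along its x, origin under its middle; to be left alone.

How it is judged:
On the way, in this order (a step that is already met when the one before it is completed fails the run):
1. the heatsink stands free on the base plate in front of the anvil, the sliding jaw still open and not touching it (x of heatsink in the frame of fixed_jaw between -0.012 and 0.012 m and y of heatsink in the frame of fixed_jaw between -0.08 and -0.018 m and z of heatsink in the frame of fixed_jaw below 0.003 m and angle between heatsink's own z axis and vertical below 0.1 rad and contact force between heatsink and the fingers below 0.1 N and contact force between heatsink and slider below 0.1 N and value of joint carriage above 0.06 m), for 0.2 s.
2. the sliding jaw presses the resting heatsink with 2 to 10 N, rocked by less than 0.025 rad, for 0.5 s, with no finger on the heatsink (contact force between heatsink and slider between 2 and 10 N and linear speed of heatsink below 0.005 m/s and contact force between heatsink and the fingers below 0.1 N and angle between the y axis of slider and the y axis of caliper, either way round below 0.025 rad), for 0.5 s.
At the end, for the whole second after the job is handed in: heatsink upright (0.05 rad), at rest on the base plate, within 12 mm of the jaws' middle, up at the anvil and square to the caliper (0.05 rad); sliding jaw still closed on it (no gap over 1.5 mm), rocked by under 0.02 rad; robot clear (x of heatsink in the frame of fixed_jaw between -0.012 and 0.012 m and y of heatsink in the frame of fixed_jaw between -0.036 and -0.018 m and z of heatsink in the frame of fixed_jaw below 0.003 m and y of heatsink in the frame of slider between 0.0138 and 0.017 m and angle between the y axis of heatsink and the y axis of caliper, either way round below 0.05 rad and angle between the y axis of slider and the y axis of caliper, either way round below 0.02 rad and angle between heatsink's own z axis and vertical below 0.05 rad and linear speed of heatsink below 0.01 m/s); the robot touches nothing.
It fails at once if the jaw presses on the heatsink with more than 15 N (contact force between heatsink and slider above 15 N).
It fails at once if the sliding jaw is tilted by more than 0.03 rad (angle between the y axis of slider and the y axis of caliper, either way round above 0.03 rad).
It fails at once if the tube, the cup or the screwdriver is shifted by more than 15 mm (distance of any of tube, cup, screwdriver from where it was at the start of the episode above 0.015 m).
It also fails if it takes over 64 s, if anything falls off the work surface, if the arm or the gripper's body presses on something with over 40 N, if the wrist force passes 120 N, or if a joint passes its speed limit or range.

## Working session

There is one attempt and no reset: what is moved stays moved. The work goes in short steps, Python scripts to look and compute and a tool call to move; the robot and the scene stay as the last step left them, time stands still between calls to the robot, and variables do not carry over. Pictures are saved under pics/ and viewed, and the job is handed in when it is done.

Besides the shell and the picture viewer there is one more tool, called as name(argument=value, ...) on one line, values as JSON. jog_arm: Moves the arm, as the interface text tells. Its arguments: {"type":"object","properties":{"rows":{"type":"array"},"squeeze":{"type":"number"}},"required":["rows"]}

```bash
ls; mkdir -p pics; python3 - <<'E'
from station import ctrl
import cv2,numpy as np
for n in ("top","side"):
    p,d=ctrl.camera(n); cv2.imwrite(f"pics/{n}0.png",p[:,:,::-1]); np.savez(f"pics/{n}0.npz",p=p,d=d)
    m=ctrl.camera_model(n); print(n,m)
print(ctrl.get_obs())
E
```

```text
pics
top {'K': array([[447.72206964,   0.        , 277.5234695 ],
       [  0.        , 447.72206964, 212.96260683],
       [  0.        ,   0.        ,   1.        ]]), 'dist': array([-0.0982081,  0.       ,  0.       ,  0.       ,  0.       ]), 'extrinsics': array([[ 2.08017356e-02, -9.89867716e-01,  1.40460645e-01,
         4.11886743e-01],
       [-9.99777072e-01, -2.11037835e-02, -6.61079284e-04,
         3.69239724e-02],
       [ 3.61863209e-03, -1.40415581e-01, -9.90086042e-01,
         1.12519819e+00],
       [ 0.00000000e+00,  0.00000000e+00,  0.00000000e+00,
         1.00000000e+00]])}
side {'K': array([[430.65665054,   0.        , 282.59898523],
       [  0.        , 430.65665054, 203.54729569],
       [  0.        ,   0.        ,   1.        ]]), 'dist': array([-0.01935957,  0.        ,  0.        ,  0.        ,  0.        ]), 'extrinsics': array([[ 0.90992358, -0.30499336,  0.28110164,  0.2949337 ],
       [-0.41475881, -0.67521706,  0.6099648 , -0.52963482],
       [ 0.00376941, -0.67161074, -0.7408946 ,  0.77941504],
       [ 0.        ,  0.        ,  0.        ,  1.        ]])}
{'time_s': 0.1, 'qpos': array([ 1.24537813e+00,  3.00402290e-01,  1.52152017e+00, -3.86567564e-06,
        1.32070751e+00, -6.66336950e-02]), 'joint_vel': array([-0.00080564, -0.00077783, -0.00023488,  0.00138207,  0.00146359,
        0.00025118]), 'tau': array([ 9.67915003e-05, -5.32637215e+01, -3.53291881e+01,  7.09998817e-02,
        2.34329794e-02, -4.96464327e-05]), 'ee_pos': array([0.14069345, 0.53145369, 0.20494984]), 'eef_rot': array([-1.63382032,  1.569759  , -1.89260386]), 'force': array([ 1.32588509, -0.66493833,  0.21487148]), 'moment': array([0.01742577, 0.00963229, 0.01913575]), 'grip_width': 0.09437177532605867}
```

View pics/top0.png

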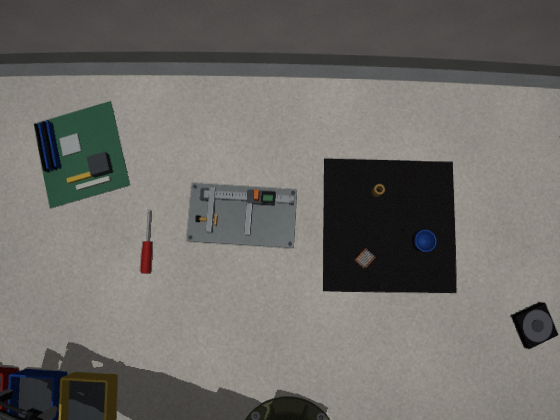

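View pics/side0.png

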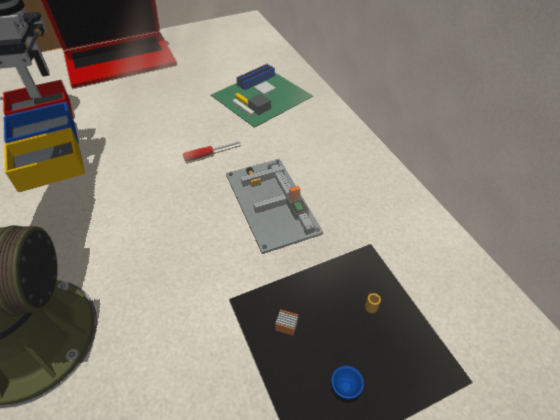

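```bash
cat > h.py <<'E'
import numpy as np,cv2
from station import ctrl
def load(f): z=np.load(f); return z['p'],z['d']
def cloud(n,d):
    m=ctrl.camera_model(n);h,w=d.shape
    u,v=np.meshgrid(np.arange(w),np.arange(h))
    q=cv2.undistortPoints(np.stack([u,v],-1).reshape(-1,1,2).astype(np.float64),m['K'],m['dist']).reshape(h,w,2)
    P=np.concatenate([q*d[...,None],d[...,None]],-1)
    E=m['extrinsics'];W=P@E[:3,:3].T+E[:3,3]; W[d==0]=np.nan
    return W
def proj(n,P):
    m=ctrl.camera_model(n);Ei=np.linalg.inv(m['extrinsics'])
    return cv2.projectPoints(np.asarray(P,float).reshape(-1,3),cv2.Rodrigues(Ei[:3,:3])[0],Ei[:3,3],m['K'],m['dist'])[0].reshape(-1,2)
def zoom(p,x0,y0,w,h,s,f): cv2.imwrite(f,cv2.resize(p[y0:y0+h,x0:x0+w,::-1],None,fx=s,fy=s,interpolation=cv2.INTER_CUBIC))
E
python3 - <<'E'
from h import *
p,d=load('pics/top0.npz'); W=cloud('top',d)
zoom(p,180,175,125,80,6,'pics/tz.png'); zoom(p,345,240,40,36,14,'pics/th.png')
q,e=load('pics/side0.npz'); V=cloud('side',e)
zoom(q,220,155,110,100,6,'pics/sz.png'); zoom(q,265,300,45,40,14,'pics/sh.png')
for u,v in [(240,260),(240,240),(365,258),(210,205),(249,215),(256,196),(425,241),(379,190),(147,258)]: print(u,v,W[v,u].round(4))
for u,v in [(287,320),(295,190),(270,204),(240,275)]: print('s',u,v,V[v,u].round(4))
E
```

```text
240 260 [0.4505 0.1276 0.0005]
240 240 [0.5002 0.1286 0.0072]
365 258 [ 0.4605 -0.1805  0.0291]
210 205 [0.5835 0.204  0.031 ]
249 215 [0.5601 0.1062 0.0341]
256 196 [0.6014 0.0885 0.0707]
425 241 [ 0.5069 -0.339   0.0057]
379 190 [ 0.6357 -0.2224  0.0051]
147 258 [0.4489 0.3559 0.025 ]
s 287 320 [ 0.4649 -0.1839  0.025 ]
s 295 190 [0.6088 0.0837 0.0666]
s 270 204 [0.5525 0.1001 0.0277]
s 240 275 [ 0.4234 -0.0364 -0.0012]
```

View pics/tz.png

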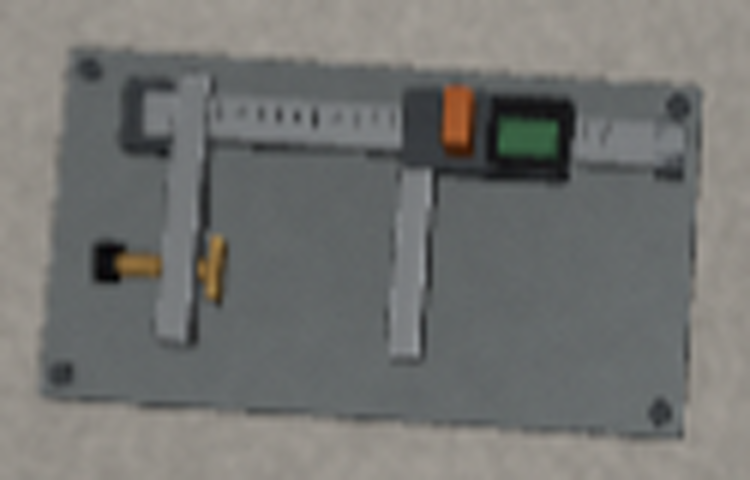

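View pics/th.png

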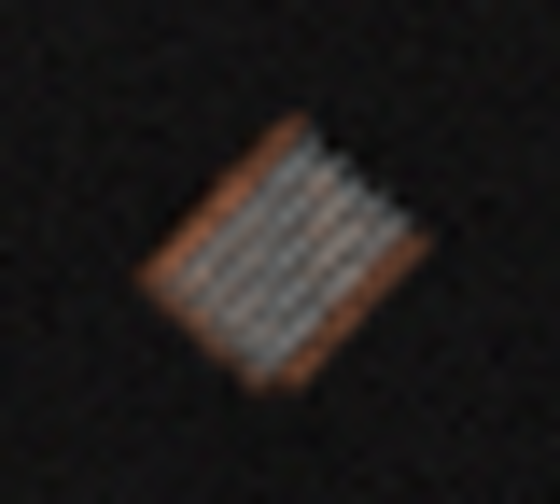

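View pics/sz.png

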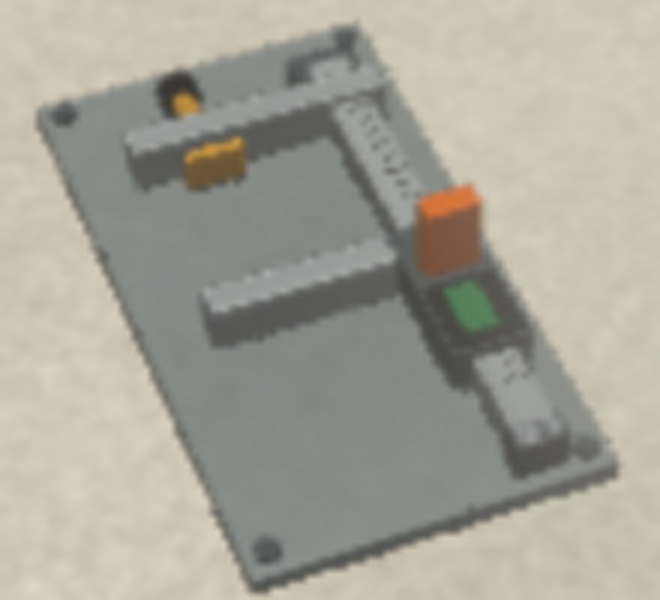

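View pics/sh.png

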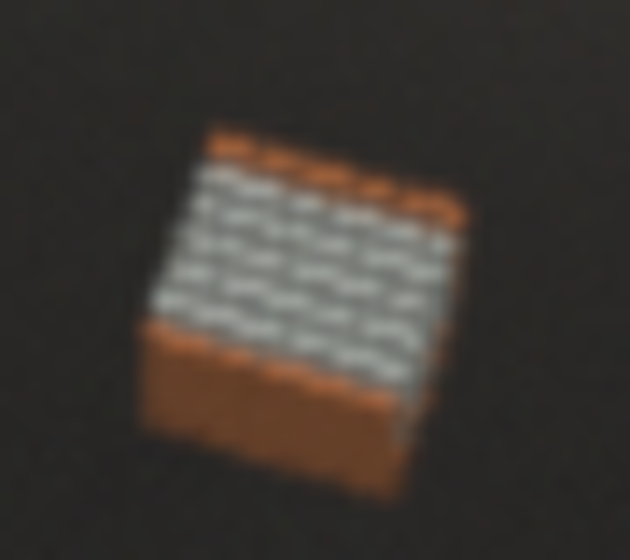

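```bash
cat >> h.py <<'E'
def ray(n,uv,z):
    m=ctrl.camera_model(n);E=m['extrinsics']
    q=cv2.undistortPoints(np.asarray(uv,float).reshape(-1,1,2),m['K'],m['dist']).reshape(-1,2)
    D=np.c_[q,np.ones(len(q))]@E[:3,:3].T
    return E[:3,3]+D*((z-E[2,3])/D[:,2])[:,None]
def unz(xy,x0,y0,s): return (np.asarray(xy,float)+.5)/s-.5+[x0,y0]
E
python3 - <<'E'
from h import *
def rep(n,P):
    print(n,P.round(4).tolist(),'c',P.mean(0).round(4))
    for i in range(4): e=P[(i+1)%4]-P[i]; print('  len %.4f ang %.2f'%(np.hypot(*e[:2]),np.degrees(np.arctan2(e[1],e[0]))))
A=unz([(73,48),(700,88),(682,438),(43,397)],180,175,6); rep('plate top',ray('top',A,.010))
B=unz([(350,25),(617,468),(255,590),(40,112)],220,155,6); rep('plate side',ray('side',B,.010))
H=unz([(135,275),(300,112),(432,235),(293,390)],345,240,14); rep('hs top',ray('top',H,.028))
H=unz([(148,325),(210,130),(467,210),(402,400)],265,300,14); rep('hs side',ray('side',H,.028))
for n,f in(('top','pics/top0.npz'),('side','pics/side0.npz')):
    p,d=load(f);W=cloud(n,d)
    # heatsink
    m=(W[...,2]>.022)&(W[...,2]<.04)&(abs(W[...,0]-.46)<.05)&(abs(W[...,1]+.18)<.05)
    r=cv2.minAreaRect(W[m][:,:2].astype(np.float32)*1000);print(n,'hs',m.sum(),r,np.median(W[m][:,2]))
    h=cv2.cvtColor(p,cv2.COLOR_RGB2HSV).astype(int)
    o=(h[...,1]>150)&(h[...,0]<15)&(W[...,2]>.06)&(abs(W[...,0]-.6)<.06)&(abs(W[...,1]-.09)<.06)
    r=cv2.minAreaRect(W[o][:,:2].astype(np.float32)*1000);print('tab',o.sum(),r,np.median(W[o][:,2]))
    b=(abs(W[...,0]-.42)<.01)&(abs(W[...,1]+.2)<.05);print('mat z',np.median(W[b][:,2]))
E
```

```text
plate top [[0.6436, 0.2564, 0.01], [0.6318, -0.01, 0.01], [0.4839, -0.0048, 0.01], [0.495, 0.2619, 0.01]] c [0.5636 0.1259 0.01  ]
  len 0.2667 ang -92.53
  len 0.1481 ang 177.97
  len 0.2669 ang 87.60
  len 0.1487 ang -2.11
plate side [[0.6423, 0.2555, 0.01], [0.6324, -0.0146, 0.01], [0.4856, -0.0102, 0.01], [0.4983, 0.2594, 0.01]] c [0.5647 0.1225 0.01  ]
  len 0.2702 ang -92.09
  len 0.1468 ang 178.30
  len 0.2698 ang 87.31
  len 0.1440 ang -1.55
hs top [[0.4572, -0.154, 0.028], [0.4863, -0.1832, 0.028], [0.4651, -0.2065, 0.028], [0.4376, -0.1818, 0.028]] c [ 0.4615 -0.1814  0.028 ]
  len 0.0412 ang -45.12
  len 0.0315 ang -132.29
  len 0.0369 ang 138.07
  len 0.0340 ang 54.85
hs side [[0.4414, -0.1811, 0.028], [0.4609, -0.1581, 0.028], [0.4879, -0.1836, 0.028], [0.4679, -0.205, 0.028]] c [ 0.4645 -0.1819  0.028 ]
  len 0.0302 ang 49.74
  len 0.0371 ang -43.40
  len 0.0294 ang -133.04
  len 0.0357 ang 137.93
top hs 99 ((461.8760681152344, -181.97645568847656), (31.21577262878418, 35.230777740478516), 46.31706237792969) 0.02783227450343917
tab 44 ((606.7044067382812, 88.76171112060547), (20.687698364257812, 9.817034721374512), 1.3350846767425537) 0.06896942349670021
mat z 0.0014270157670657202
side hs 261 ((463.98663330078125, -182.26504516601562), (32.98586654663086, 36.133827209472656), 48.36935806274414) 0.025992404691639548
tab 28 ((608.2185668945312, 86.98521423339844), (21.226991653442383, 9.753808975219727), 12.74316120147705) 0.06879651481151294
mat z -0.00036959667672553653
```

```bash
cat >> h.py <<'E'
from scipy.spatial.transform import Rotation as Ro
def st():
    o=ctrl.get_obs();R=Ro.from_euler('xyz',o['eef_rot']).as_matrix()
    print('t %.2f'%o['time_s'],'p',o['ee_pos'].round(4),'F',o['force'].round(2),'w %.4f'%o['grip_width'],'toolx',R[:,0].round(3),'yang %.2f'%np.degrees(np.arctan2(R[1,1],R[0,1])),'q',o['qpos'].round(3))
E
python3 - <<'E'
from h import *
st(); print(ctrl.tcp_to_grasp)
c=np.array([.564,.124]);a=np.radians(-2.3);R=np.array([[np.cos(a),-np.sin(a)],[np.sin(a),np.cos(a)]])
for nm,xy,z in [('anvil face',(224,262),.028),('anvil near corner',(215,300),.028),('fixedjaw face tip',(196,345),.032),('slide tip L',(388,357),.032),('slide tip R',(422,357),.032),('tab L',(443,120),.069),('tab R',(472,120),.069),('tab top',(455,87),.069),('tab bottom',(458,150),.069)]:
    w=ray('top',[unz(xy,180,175,6)],z)[0]; print('top',nm,w.round(4),((w[:2]-c)@R).round(4))
for nm,xy,z in [('anvil top L',(187,155),.028),('anvil top R',(244,140),.028),('fj face tip',(140,155),.032),('slide tip L(+y)',(203,295),.032),('slide R',(213,318),.032),('tab+y',(420,200),.069),('tab -y',(425,212),.069)]:
    w=ray('side',[unz(xy,220,155,6)],z)[0]; print('side',nm,w.round(4),((w[:2]-c)@R).round(4))
E
```

```text
t 0.10 p [0.1407 0.5315 0.2049] F [ 1.33 -0.66  0.21] w 0.0944 toolx [-0.    -0.001 -1.   ] yang 75.17 q [ 1.245  0.3    1.522 -0.     1.321 -0.067]
0.0188
top anvil face [0.5511 0.1858 0.028 ] [-0.0153  0.0613]
top anvil near corner [0.5353 0.1889 0.028 ] [-0.0313  0.0637]
top fixedjaw face tip [0.5161 0.1955 0.032 ] [-0.0507  0.0695]
top slide tip L [0.513  0.1166 0.032 ] [-0.0507 -0.0094]
top slide tip R [0.5133 0.1027 0.032 ] [-0.0498 -0.0233]
top tab L [0.605  0.0949 0.069 ] [ 0.0421 -0.0274]
top tab R [0.6052 0.0833 0.069 ] [ 0.0428 -0.039 ]
top tab top [0.6185 0.0905 0.069 ] [ 0.0558 -0.0313]
top tab bottom [0.593  0.0886 0.069 ] [ 0.0304 -0.0342]
side anvil top L [0.5402 0.1917 0.028 ] [-0.0265  0.0667]
side anvil top R [0.565  0.1902 0.028 ] [-0.0016  0.0662]
side fj face tip [0.5214 0.1958 0.032 ] [-0.0455  0.0701]
side slide tip L(+y) [0.516  0.1132 0.032 ] [-0.0475 -0.0127]
side slide R [0.515  0.1005 0.032 ] [-0.048  -0.0255]
side tab+y [0.5993 0.0928 0.069 ] [ 0.0365 -0.0297]
side tab -y [0.5983 0.0862 0.069 ] [ 0.0358 -0.0364]
```

jog_arm(rows=[0.0134,-0.0297,0,0,0,-4.9,0.3,0.0134,-0.0297,0,0,0,-4.9,0.3,0.0134,-0.0297,0,0,0,-4.9,0.3,0.0134,-0.0297,0,0,0,-4.9,0.3,0.0134,-0.0297,0,0,0,-4.9,0.3,0.0134,-0.0297,0,0,0,-4.9,0.3,0.0134,-0.0297,0,0,0,-4.9,0.3,0.0134,-0.0297,0,0,0,-4.9,0.3], squeeze=8)

```text
time_s: 0.77
ee_pos: [0.2481, 0.2926, 0.2053]
eef_rot: [-1.128, 1.571, -2.075]
force: [1.0, -0.5, -0.4]
grip_width: 0.066
```

jog_arm(rows=[0.0134,-0.0297,0,0,0,-4.9,0.3,0.0134,-0.0297,0,0,0,-4.9,0.3,0.0134,-0.0297,0,0,0,-4.9,0.3,0.0134,-0.0297,0,0,0,-4.9,0.3,0.0134,-0.0297,0,0,0,-4.9,0.3,0.0134,-0.0297,0,0,0,-4.9,0.3,0.0134,-0.0297,0,0,0,-4.9,0.3,0.0134,-0.0297,0,0,0,-4.9,0.3])

```text
time_s: 1.43
ee_pos: [0.3554, 0.0548, 0.2055]
eef_rot: [1.854, 1.571, 0.223]
force: [1.0, 1.0, -0.3]
grip_width: 0.0658
```

jog_arm(rows=[0.0134,-0.0297,0,0,0,-4.9,0.3,0.0134,-0.0297,0,0,0,-4.9,0.3,0.0134,-0.0297,0,0,0,-4.9,0.3,0.0134,-0.0297,0,0,0,-4.9,0.3,0.0134,-0.0297,0,0,0,-4.9,0.3,0.0134,-0.0297,0,0,0,-4.9,0.3,0.0134,-0.0297,0,0,0,-4.9,0.3,0.0134,-0.0297,0,0,0,-4.9,0.3])

```text
time_s: 2.1
ee_pos: [0.4626, -0.1828, 0.2051]
eef_rot: [-1.306, 1.57, 2.662]
force: [0.1, 1.0, 0.5]
grip_width: 0.0654
```

```bash
python3 -c "
from h import *
st()"
```

```text
t 2.10 p [ 0.4626 -0.1828  0.2051] F [0.15 1.01 0.55] w 0.0654 toolx [-0.  0. -1.] yang -42.68 q [-0.45   0.183  1.667  0.     1.292  0.295]
```

jog_arm(rows=[0,0,-0.03,0,0,0,0.3,0,0,-0.035,0,0,0,0.3,0,0,-0.035,0,0,0,0.3,0,0,-0.03,0,0,0,0.3,0,0,-0.025,0,0,0,0.3,0,0,-0.018,0,0,0,0.3,0,0,-0.012,0,0,0,0.3,0,0,-0.007,0,0,0,0.3])

```text
time_s: 2.77
ee_pos: [0.4615, -0.1807, 0.0117]
eef_rot: [-1.279, 1.568, 2.693]
force: [-0.5, 0.0, -0.0]
grip_width: 0.0659
```

jog_arm(rows=[0,0,-0.005,0,0,0,0.3,0,0,0,0,0,0,0.5,0,0,0,0,0,0,0.7,0,0,0,0,0,0,0.75,0,0,0,0,0,0,0.75,0,0,0,0,0,0,0.75,0,0,0,0,0,0,0.75], squeeze=8)

```text
time_s: 3.35
ee_pos: [0.4627, -0.1813, 0.009]
eef_rot: [1.845, 1.57, -0.466]
force: [-0.9, 0.4, 5.0]
grip_width: 0.0361
```

```bash
python3 -c "
from h import *
st()
p,d=ctrl.camera('side');zoom(p,235,220,110,140,5,'pics/g1.png')"
```

```text
t 3.35 p [ 0.4627 -0.1813  0.009 ] F [-0.87  0.43  5.02] w 0.0361 toolx [ 0.001 -0.    -1.   ] yang -42.43 q [-0.447  0.448  1.836 -0.     0.856  0.293]
```

View pics/g1.png

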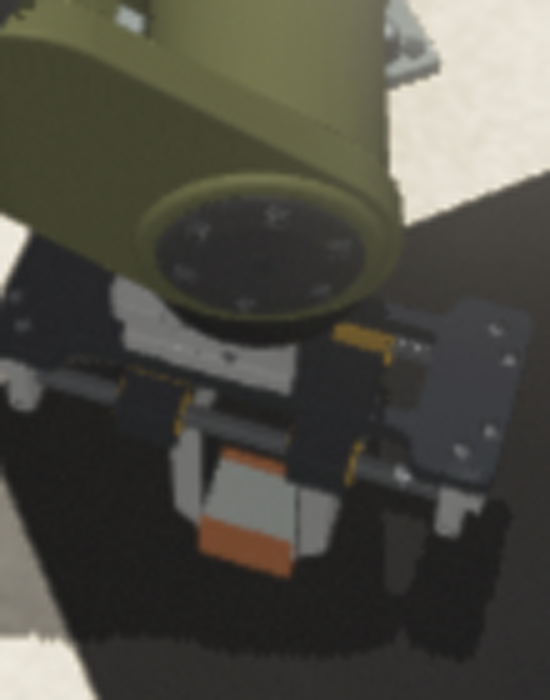

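jog_arm(rows=[0,0,0.01,0,0,0,0.75,0,0,0.02,0,0,0,0.75,0,0,0.025,0,0,0,0.75,0,0,0.025,0,0,0,0.75,0,0,0.025,0,0,0,0.75,0,0,0.01,0,0,0,0.75,0,0,0,0,0,0,0.75])

```text
time_s: 3.98
ee_pos: [0.4632, -0.1815, 0.1258]
eef_rot: [1.86, 1.567, -0.451]
force: [0.4, 1.0, -1.3]
grip_width: 0.0361
```

```bash
python3 -c "
from h import *
st()
p,d=ctrl.camera('side');zoom(p,235,200,110,140,5,'pics/g2.png')
st()"
```

```text
t 3.98 p [ 0.4632 -0.1815  0.1258] F [ 0.44  0.98 -1.33] w 0.0361 toolx [ 0.004 -0.002 -1.   ] yang -42.43 q [-0.447  0.266  1.762 -0.     1.11   0.293]
t 4.03 p [ 0.4625 -0.1812  0.1238] F [-0.12 -0.08 -1.11] w 0.0362 toolx [ 0.001 -0.001 -1.   ] yang -42.43 q [-0.447  0.268  1.764  0.     1.108  0.293]
```

View pics/g2.png

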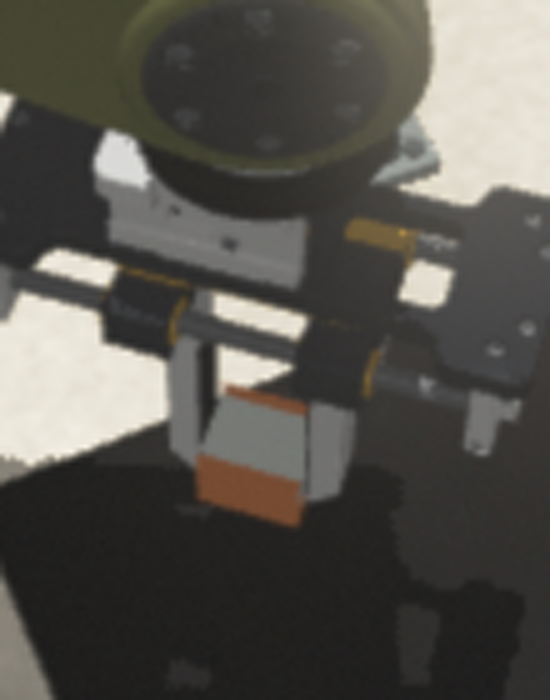

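jog_arm(rows=[0.003,0.012,0,0,0,1.4,0.75,0.006,0.024,0,0,0,2.9,0.75,0.008,0.031,0,0,0,3.8,0.75,0.008,0.031,0,0,0,3.8,0.75,0.008,0.031,0,0,0,3.8,0.75,0.008,0.031,0,0,0,3.8,0.75,0.008,0.031,0,0,0,3.8,0.75,0.008,0.031,0,0,0,3.8,0.75])

```text
time_s: 4.7
ee_pos: [0.5186, 0.0432, 0.1216]
eef_rot: [-1.333, 1.568, 3.116]
force: [1.0, -0.3, -1.0]
grip_width: 0.0359
```

jog_arm(rows=[0.008,0.031,0,0,0,3.8,0.75,0.008,0.031,0,0,0,3.8,0.75,0.006,0.024,0,0,0,2.9,0.75,0.0055,0.022,0,0,0,2.5,0.75,0,0,0,0,0,0,0.75,0,0,0,0,0,0,0.75])

```text
time_s: 5.2
ee_pos: [0.5458, 0.15, 0.1215]
eef_rot: [-1.319, 1.568, -2.928]
force: [0.0, 0.5, -1.2]
grip_width: 0.0364
```

```bash
python3 -c "
from h import *
st()
p,d=ctrl.camera('side');zoom(p,200,100,140,150,4,'pics/g3.png');cv2.imwrite('pics/g3f.png',p[:,:,::-1])
p,d=ctrl.camera('top');zoom(p,180,150,125,105,6,'pics/g3t.png')
st()"
```

```text
t 5.20 p [0.5458 0.15   0.1215] F [ 0.    0.49 -1.24] w 0.0364 toolx [-0.003 -0.001 -1.   ] yang -2.19 q [ 0.204  0.418  1.565 -0.     1.162  0.242]
t 5.30 p [0.5461 0.1486 0.1223] F [-0.42  0.7  -0.49] w 0.0359 toolx [-0.002 -0.001 -1.   ] yang -2.35 q [ 0.201  0.416  1.566 -0.     1.162  0.242]
```

View pics/g3.png

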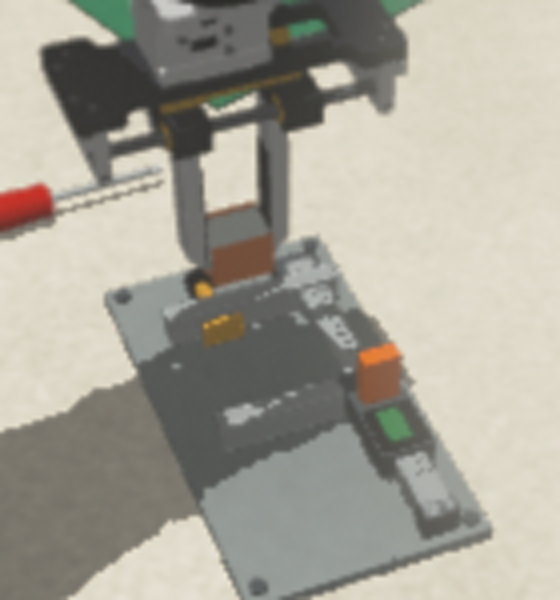

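jog_arm(rows=[0,0,-0.012,0,0,0,0.75,0,0,-0.02,0,0,0,0.75,0,0,-0.02,0,0,0,0.75,0,0,-0.016,0,0,0,0.75,0,0,-0.012,0,0,0,0.75,0,0,-0.01,0,0,0,0.75,0,0,-0.006,0,0,0,0.75,0,0,-0.004,0,0,0,0.75])

```text
time_s: 5.97
ee_pos: [0.5468, 0.1486, 0.0228]
eef_rot: [-1.289, 1.57, -2.901]
force: [0.1, 0.5, 0.3]
grip_width: 0.0361
```

jog_arm(rows=[0,0,-0.001,0,0,0,0.75,0,0,-0.001,0,0,0,0.75,0,0,0,0,0,0,0.75])

```text
time_s: 6.22
ee_pos: [0.5471, 0.1489, 0.0219]
eef_rot: [1.832, 1.57, 0.22]
force: [0.4, 0.6, -0.5]
grip_width: 0.0358
```

```bash
python3 -c "
from h import *
st()
p,d=ctrl.camera('side');zoom(p,220,140,110,110,5,'pics/g4.png')
st()"
```

```text
t 6.22 p [0.5471 0.1489 0.0219] F [ 0.38  0.6  -0.5 ] w 0.0358 toolx [ 0.001  0.    -1.   ] yang -2.33 q [0.201 0.552 1.629 0.    0.96  0.242]
t 6.27 p [0.5471 0.149  0.022 ] F [-1.07  0.05 -0.06] w 0.0358 toolx [ 0.001  0.    -1.   ] yang -2.32 q [ 0.201  0.552  1.629 -0.     0.96   0.242]
```

View pics/g4.png

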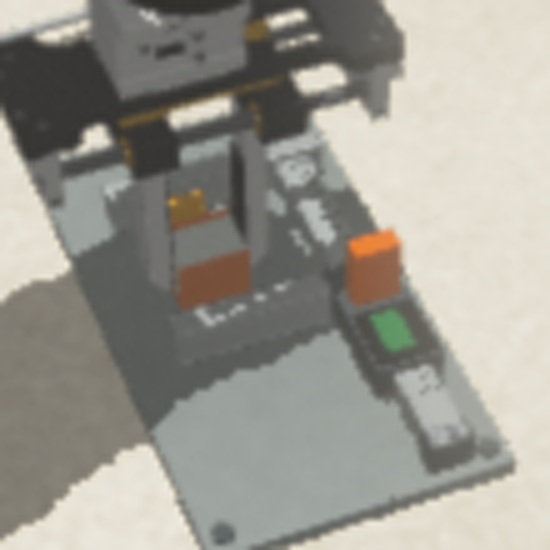

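jog_arm(rows=[0,0,-0.001,0,0,0,0.75,0,0,-0.001,0,0,0,0.75,0,0,0,0,0,0,0.75,0,0,0,0,0,0,0.75])

```text
time_s: 6.6
ee_pos: [0.5469, 0.1489, 0.0195]
eef_rot: [1.922, 1.571, 0.31]
force: [0.1, -0.5, -1.1]
grip_width: 0.0358
```

jog_arm(rows=[0,0,-0.0005,0,0,0,0.75,0,0,-0.0005,0,0,0,0.75,0,0,0,0,0,0,0.75,0,0,0,0,0,0,0.75])

```text
time_s: 6.93
ee_pos: [0.5469, 0.1489, 0.019]
eef_rot: [1.917, 1.571, 0.305]
force: [-2.2, -0.2, 5.9]
grip_width: 0.0361
```

jog_arm(rows=[0,0,-0.0005,0,0,0,0.75,0,0,-0.0005,0,0,0,0.75,0,0,0,0,0,0,0.75,0,0,0,0,0,0,0.75])

```text
time_s: 7.27
ee_pos: [0.547, 0.149, 0.0184]
eef_rot: [2.104, 1.57, 0.493]
force: [-4.9, 0.5, 10.8]
grip_width: 0.036
```

jog_arm(rows=[0,0,0.001,0,0,0,0.75,0,0,0,0,0,0,0.75,0,0,0,0,0,0,0.58,0,0,0,0,0,0,0.5,0,0,0,0,0,0,0.47,0,0,0,0,0,0,0.47,0,0,0,0,0,0,0.47])

```text
time_s: 7.85
ee_pos: [0.5468, 0.1489, 0.0184]
eef_rot: [-1.459, 1.571, -3.07]
force: [0.7, -0.4, -0.2]
grip_width: 0.0499
```

```bash
python3 -c "
from h import *
st()
p,d=ctrl.camera('side');zoom(p,220,140,110,110,5,'pics/g5.png')
st()"
```

```text
t 7.85 p [0.5468 0.1489 0.0184] F [ 0.74 -0.38 -0.17] w 0.0499 toolx [-0. -0. -1.] yang -2.33 q [0.201 0.557 1.631 0.    0.954 0.242]
t 7.90 p [0.5469 0.1489 0.0184] F [0.31 0.41 0.25] w 0.0497 toolx [-0.  0. -1.] yang -2.33 q [0.201 0.557 1.631 0.    0.954 0.242]
```

View pics/g5.png

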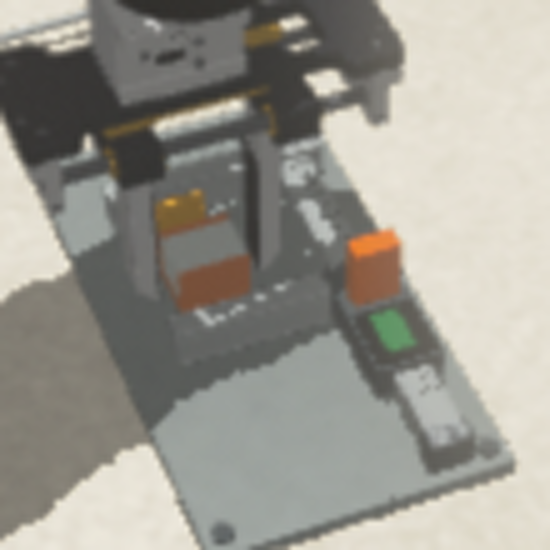

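jog_arm(rows=[0,0,0.005,0,0,0,0.47,0,0,0.015,0,0,0,0.47,0,0,0.025,0,0,0,0.47,0,0,0.03,0,0,0,0.47,0,0,0.03,0,0,0,0.47,0,0,0.02,0,0,0,0.7])

```text
time_s: 8.4
ee_pos: [0.5474, 0.149, 0.1468]
eef_rot: [1.813, 1.568, 0.202]
force: [0.1, -0.2, 0.7]
grip_width: 0.046
```

jog_arm(rows=[0.01,-0.03,0,0,0,0,1,0.015,-0.04,0,0,0,0,1,0.015,-0.035,0,0,0,0,1,0.01,-0.01,0,0,0,0,1,0,0,0,0,0,0,1])

```text
time_s: 8.82
ee_pos: [0.5976, 0.0321, 0.1437]
eef_rot: [1.223, 1.57, -0.392]
force: [-0.9, -0.1, 0.3]
grip_width: 0.0129
```

```bash
python3 -c "
from h import *
p,d=ctrl.camera('side');zoom(p,220,140,110,110,5,'pics/g6.png');np.savez('pics/s6.npz',p=p,d=d)
p,d=ctrl.camera('top');zoom(p,180,165,125,90,6,'pics/g6t.png');np.savez('pics/t6.npz',p=p,d=d)
st()"
```

```text
t 8.92 p [0.5963 0.0349 0.1435] F [-0.09  0.15  0.46] w 0.0051 toolx [-0.  0. -1.] yang -2.37 q [-0.003  0.459  1.451  0.     1.232  0.038]
```

View pics/g6.png

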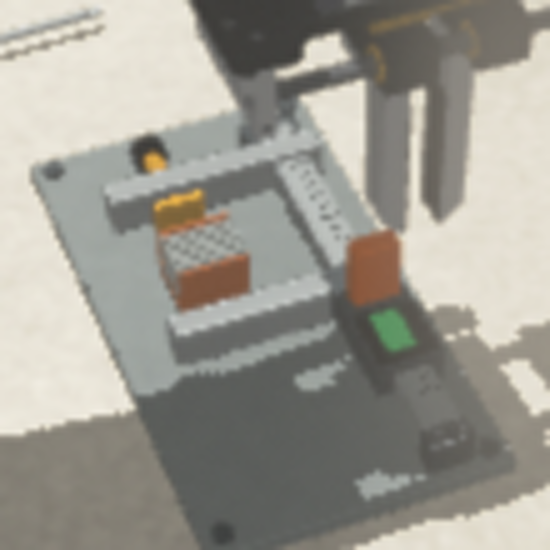

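View pics/g6t.png

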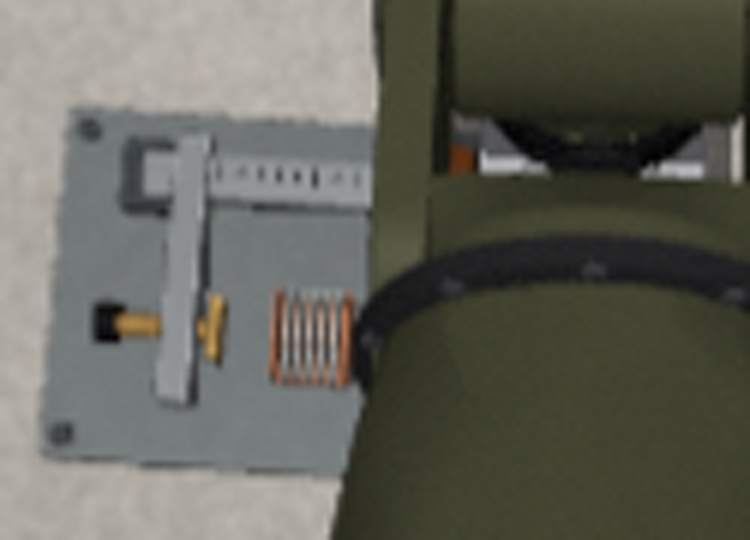

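```bash
python3 - <<'E'
from h import *
c=np.array([.564,.124]);a=np.radians(-2.3);R=np.array([[np.cos(a),-np.sin(a)],[np.sin(a),np.cos(a)]])
for n,f in(('top','pics/t6.npz'),('side','pics/s6.npz')):
    p,d=load(f);W=cloud(n,d); L=(W[...,:2]-c)@R
    m=(W[...,2]>.034)&(W[...,2]<.046)&(abs(L[...,0]+.018)<.035)&(abs(L[...,1]-.026)<.027)
    r=cv2.minAreaRect(L[m].astype(np.float32)*1000);print(n,m.sum(),r)
    q=L[m]; A=np.c_[q,np.ones(len(q))]; k=np.linalg.lstsq(A,W[m][:,2],rcond=None)[0];print('plane tilt',k[:2],'z',np.median(W[m][:,2]))
    m2=(W[...,2]>.026)&(W[...,2]<.034)&(abs(L[...,0]+.03)<.02)&(abs(L[...,1]+.016)<.015)
    if m2.sum(): print('jaw y',np.percentile(L[m2][:,1],[2,98]))
w=ray('top',unz([(275,290),(352,290),(350,385),(271,384)],180,165,6),.038);print(((w[:,:2]-c)@R).round(4))
w=ray('side',unz([(180,278),(250,257),(229,215),(160,235)],220,140,5),.038);print(((w[:,:2]-c)@R).round(4))
E
```

```text
top 89 ((-18.461605072021484, 24.121517181396484), (34.89145278930664, 31.54380989074707), 2.9661505222320557)
plane tilt [-0.01994259 -0.00106358] z 0.037820520014678394
side 137 ((-17.64693832397461, 23.279664993286133), (35.80344772338867, 34.20649719238281), 0.27188271284103394)
plane tilt [ 0.01351222 -0.01277592] z 0.03669563463385361
jaw y [-0.02453925 -0.00870651]
[[-0.0021  0.04  ]
 [-0.0002  0.0085]
 [-0.0392  0.0065]
 [-0.0407  0.0387]]
[[-0.0352  0.0059]
 [ 0.0005  0.0063]
 [ 0.0012  0.0366]
 [-0.0345  0.0363]]
```

```bash
python3 - <<'E'
from h import *
c=np.array([.564,.124]);a=np.radians(-2.3);R=np.array([[np.cos(a),-np.sin(a)],[np.sin(a),np.cos(a)]])
for n,f in(('top','pics/top0.npz'),('side','pics/side0.npz')):
    p,d=load(f);W=cloud(n,d); L=(W[...,:2]-c)@R
    for y in np.arange(-.10,-.01,.008):
        m=(abs(L[...,0]-.045)<.014)&(abs(L[...,1]-y)<.004); print(n,y.round(3),m.sum(),np.nanpercentile(W[m][:,2],[50,95]).round(4) if m.sum() else '')
E
```

```text
top -0.1 34 [0.0278 0.0315]
top -0.092 34 [0.027  0.0315]
top -0.084 33 [0.0274 0.0319]
top -0.076 38 [0.0356 0.0395]
top -0.068 37 [0.0375 0.0411]
top -0.06 39 [0.0376 0.0404]
top -0.052 37 [0.038  0.0428]
top -0.044 34 [0.0363 0.0405]
top -0.036 48 [0.0675 0.0715]
top -0.028 34 [0.0668 0.0713]
top -0.02 36 [0.0342 0.0375]
top -0.012 34 [0.0345 0.0368]
side -0.1 40 [0.0259 0.0287]
side -0.092 39 [0.0265 0.0293]
side -0.084 37 [0.0263 0.0304]
side -0.076 72 [0.0321 0.0376]
side -0.068 41 [0.0359 0.0385]
side -0.06 32 [0.0364 0.0392]
side -0.052 32 [0.0367 0.0385]
side -0.044 44 [0.0369 0.0657]
side -0.036 116 [0.0526 0.0694]
side -0.028 28 [0.0611 0.0696]
side -0.02 8 [0.0343 0.0348]
side -0.012 8 [0.033  0.0342]
```

jog_arm(rows=[0.005,0.008,-0.02,0,0,0,1,0.005,0.01,-0.025,0,0,0,1,0,0,-0.015,0,0,0,1,0,0,-0.01,0,0,0,1,0,0,0,0,0,0,1])

```text
time_s: 9.33
ee_pos: [0.6051, 0.0539, 0.0716]
eef_rot: [-1.52, 1.568, -3.13]
force: [-0.6, -0.6, -1.2]
grip_width: 0.0004
```

jog_arm(rows=[0,0,-0.012,0,0,0,1,0,0,-0.008,0,0,0,1,0,0,-0.004,0,0,0,1,0,0,0,0,0,0,1])

```text
time_s: 9.67
ee_pos: [0.6061, 0.0528, 0.0487]
eef_rot: [-1.48, 1.57, -3.091]
force: [0.2, -0.4, 0.2]
grip_width: 0.0006
```

```bash
python3 -c "
from h import *
p,d=ctrl.camera('side');zoom(p,220,140,110,110,5,'pics/g7.png')
st()"
```

```text
t 9.72 p [0.6064 0.0528 0.0493] F [0.6  0.48 0.33] w 0.0005 toolx [-0.  0. -1.] yang -2.34 q [0.027 0.592 1.487 0.    1.063 0.067]
```

View pics/g7.png

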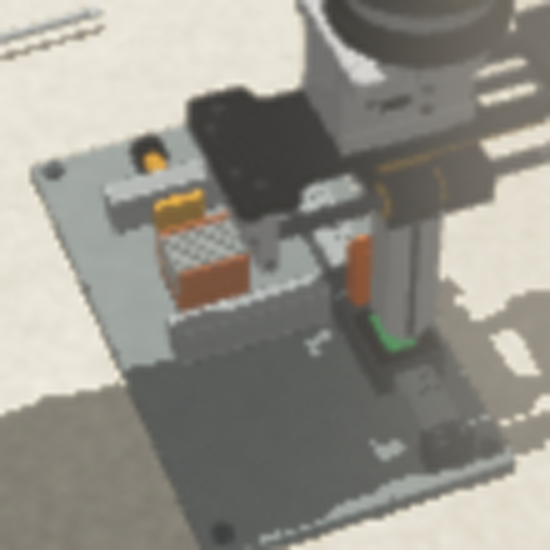

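jog_arm(rows=[0.0001,0.003,0,0,0,0,1,0.0001,0.003,0,0,0,0,1,0.0001,0.003,0,0,0,0,1,0.0001,0.003,0,0,0,0,1,0.0001,0.002,0,0,0,0,1,0.0001,0.001,0,0,0,0,1,0,0.001,0,0,0,0,1,0,0.001,0,0,0,0,1])

```text
time_s: 10.38
ee_pos: [0.6071, 0.07, 0.0495]
eef_rot: [-0.041, 1.571, -1.653]
force: [0.0, -0.7, -0.2]
grip_width: 0.0007
```

jog_arm(rows=[0,0.001,0,0,0,0,1,0.0001,0.001,0,0,0,0,1,0,0.001,0,0,0,0,1,0,0.001,0,0,0,0,1])

```text
time_s: 10.72
ee_pos: [0.6072, 0.0739, 0.0495]
eef_rot: [0.535, 1.571, -1.076]
force: [-1.0, -2.9, 0.5]
grip_width: 0.0004
```

jog_arm(rows=[0,0.001,0,0,0,0,1,0.0001,0.001,0,0,0,0,1,0,0.001,0,0,0,0,1,0,0.001,0,0,0,0,1])

```text
time_s: 11.05
ee_pos: [0.6073, 0.0778, 0.0495]
eef_rot: [0.659, 1.571, -0.952]
force: [0.2, -3.2, 1.1]
grip_width: 0.0007
```

```bash
python3 -c "
from h import *
p,d=ctrl.camera('side');zoom(p,220,140,110,110,5,'pics/g8.png')
st()"
```

```text
t 11.10 p [0.6074 0.078  0.0495] F [ 0.74 -2.36  0.72] w 0.0008 toolx [ 0. -0. -1.] yang -2.33 q [ 0.068  0.598  1.476 -0.     1.067  0.109]
```

View pics/g8.png

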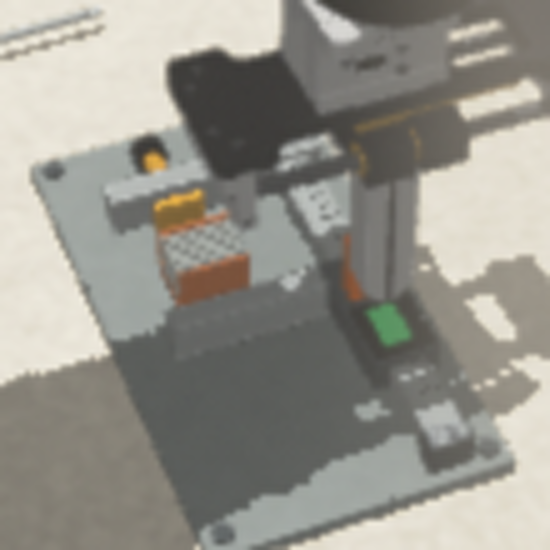

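jog_arm(rows=[0.0001,0.0015,0,0,0,0,1,0,0.0015,0,0,0,0,1,0.0001,0.0015,0,0,0,0,1,0,0.0015,0,0,0,0,1,0.0001,0.001,0,0,0,0,1,0,0.001,0,0,0,0,1,0.0001,0.001,0,0,0,0,1,0,0.001,0,0,0,0,1])

```text
time_s: 11.77
ee_pos: [0.6077, 0.088, 0.0495]
eef_rot: [1.614, 1.571, 0.003]
force: [1.2, -2.4, 0.9]
grip_width: 0.0001
```

jog_arm(rows=[0,0.001,0,0,0,0,1,0.0001,0.001,0,0,0,0,1,0,0.001,0,0,0,0,1,0,0.001,0,0,0,0,1,0,0.001,0,0,0,0,1,0.0001,0.001,0,0,0,0,1,0,0.001,0,0,0,0,1,0,0.001,0,0,0,0,1])

```text
time_s: 12.43
ee_pos: [0.608, 0.0959, 0.0495]
eef_rot: [1.517, 1.57, -0.094]
force: [2.0, -4.0, 0.5]
grip_width: 0.0004
```

```bash
python3 -c "
from h import *
p,d=ctrl.camera('side');zoom(p,220,140,110,110,5,'pics/g9.png')
p,d=ctrl.camera('top');zoom(p,180,165,125,90,6,'pics/g9t.png')
st()"
```

```text
t 12.53 p [0.6079 0.0961 0.0494] F [ 1.23 -1.72  1.  ] w 0.0004 toolx [-0.  0. -1.] yang -2.32 q [0.097 0.604 1.466 0.    1.071 0.138]
```

View pics/g9.png

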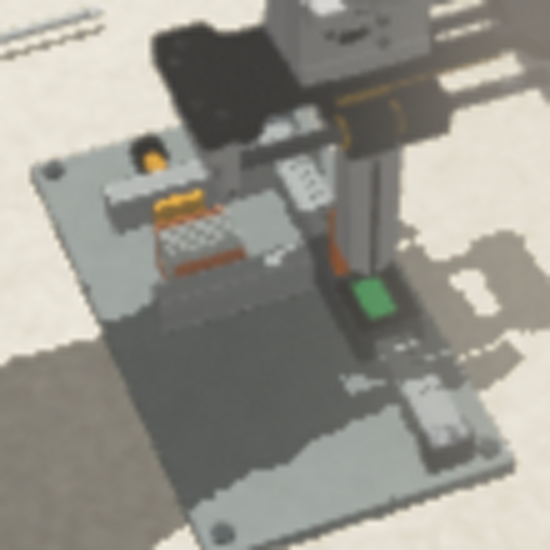

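View pics/g9t.png

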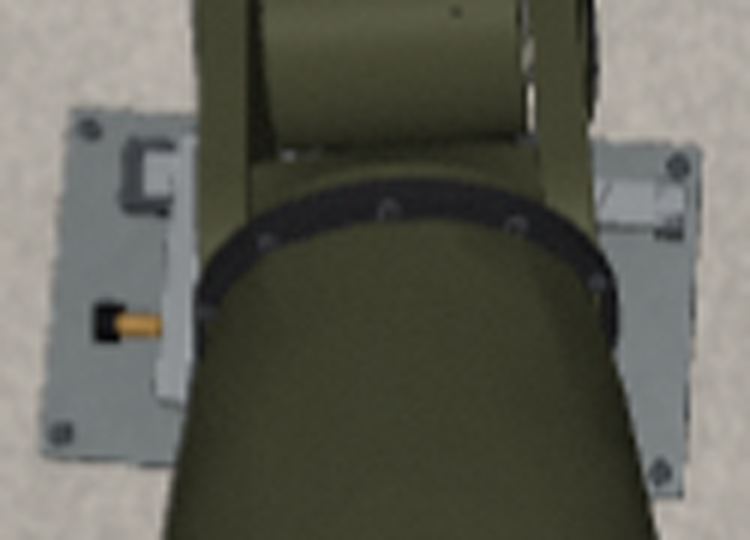

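jog_arm(rows=[0,0.001,0,0,0,0,1,0.0001,0.001,0,0,0,0,1,0,0.001,0,0,0,0,1,0,0.001,0,0,0,0,1,0,0.001,0,0,0,0,1,0.0001,0.001,0,0,0,0,1,0,0.001,0,0,0,0,1,0,0.001,0,0,0,0,1])

```text
time_s: 13.2
ee_pos: [0.6081, 0.104, 0.0494]
eef_rot: [1.317, 1.571, -0.294]
force: [2.0, -3.6, 0.7]
grip_width: 0.0006
```

jog_arm(rows=[0,0.0005,0,0,0,0,1,0,0.0005,0,0,0,0,1,0,0.0005,0,0,0,0,1,0.0001,0.0005,0,0,0,0,1])

```text
time_s: 13.53
ee_pos: [0.6082, 0.1059, 0.0494]
eef_rot: [-1.202, 1.571, -2.813]
force: [2.0, -3.4, 1.9]
grip_width: 0.0004
```

```bash
python3 -c "
from h import *
p,d=ctrl.camera('side');zoom(p,220,140,110,110,5,'pics/g10.png')
st()"
```

```text
t 13.58 p [0.6082 0.106  0.0494] F [ 1.89 -3.02  1.37] w 0.0005 toolx [-0.  0. -1.] yang -2.33 q [0.113 0.608 1.46  0.    1.074 0.154]
```

View pics/g10.png

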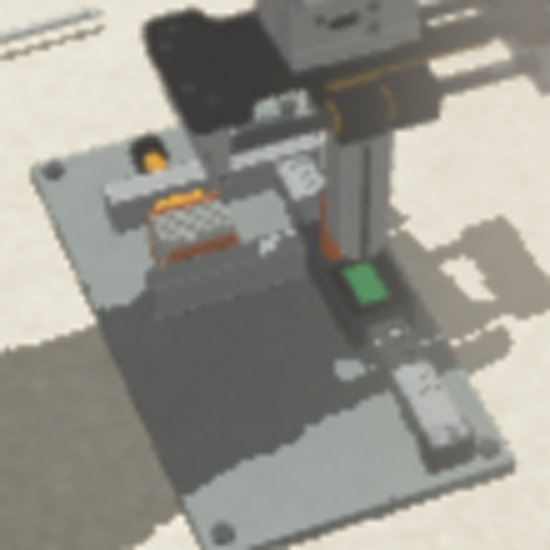

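jog_arm(rows=[0,0.0005,0,0,0,0,1,0,0.0005,0,0,0,0,1,0,0.0005,0,0,0,0,1,0.0001,0.0005,0,0,0,0,1])

```text
time_s: 13.92
ee_pos: [0.6083, 0.1079, 0.0494]
eef_rot: [-1.749, 1.571, 2.922]
force: [0.7, -2.4, 1.0]
grip_width: 0.0004
```

jog_arm(rows=[0,0.0005,0,0,0,0,1,0,0.0005,0,0,0,0,1,0,0.0005,0,0,0,0,1,0.0001,0.0005,0,0,0,0,1])

```text
time_s: 14.25
ee_pos: [0.6083, 0.1099, 0.0494]
eef_rot: [-1.721, 1.571, 2.95]
force: [0.4, -3.1, 0.7]
grip_width: 0.0004
```

```bash
python3 -c "
from h import *
p,d=ctrl.camera('side');zoom(p,240,160,50,50,11,'pics/g11.png')
st()"
```

```text
t 14.30 p [0.6083 0.11   0.0494] F [ 1.91 -3.69 -0.09] w 0.0007 toolx [-0.  0. -1.] yang -2.33 q [0.12  0.61  1.457 0.    1.075 0.16 ]
```

View pics/g11.png

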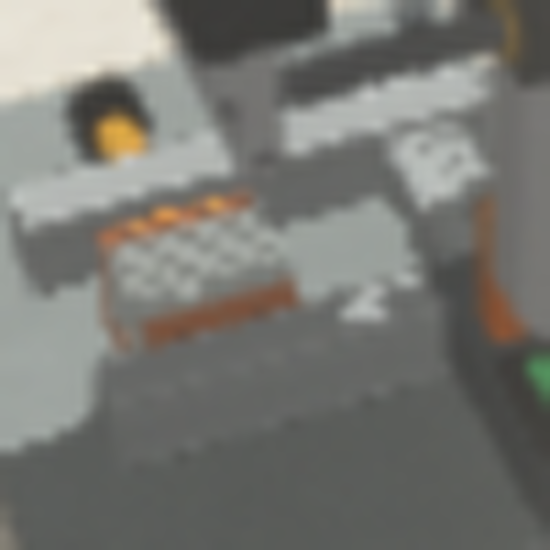

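jog_arm(rows=[0,0.0005,0,0,0,0,1,0,0.0005,0,0,0,0,1,0,0,0,0,0,0,1])

```text
time_s: 14.55
ee_pos: [0.6084, 0.111, 0.0494]
eef_rot: [-2.024, 1.571, 2.648]
force: [0.4, -3.3, -0.0]
grip_width: 0.0004
```

jog_arm(rows=[0,0.0005,0,0,0,0,1,0,0.0005,0,0,0,0,1,0,0,0,0,0,0,1])

```text
time_s: 14.8
ee_pos: [0.6084, 0.1119, 0.0495]
eef_rot: [1.412, 1.571, -0.2]
force: [2.6, -3.0, 0.4]
grip_width: 0.0007
```

jog_arm(rows=[0,0.0005,0,0,0,0,1,0,0.0005,0,0,0,0,1,0,0,0,0,0,0,1])

```text
time_s: 15.05
ee_pos: [0.6084, 0.1129, 0.0495]
eef_rot: [1.715, 1.571, 0.104]
force: [1.3, -3.0, -0.1]
grip_width: 0.0006
```

jog_arm(rows=[0,0.0005,0,0,0,0,1,0,0.0005,0,0,0,0,1,0,0,0,0,0,0,1])

```text
time_s: 15.3
ee_pos: [0.6084, 0.1139, 0.0495]
eef_rot: [0.278, 1.571, -1.334]
force: [1.7, -3.4, 0.7]
grip_width: 0.0006
```

jog_arm(rows=[0,0.0005,0,0,0,0,1,0,0,0,0,0,0,1])

```text
time_s: 15.47
ee_pos: [0.6085, 0.1141, 0.0495]
eef_rot: [0.5, 1.57, -1.111]
force: [2.4, -5.2, 0.7]
grip_width: 0.0004
```

jog_arm(rows=[0,0.0005,0,0,0,0,1,0,0,0,0,0,0,1])

```text
time_s: 15.63
ee_pos: [0.6086, 0.1143, 0.0495]
eef_rot: [0.36, 1.57, -1.252]
force: [2.5, -6.6, 1.0]
grip_width: 0.0005
```

```bash
python3 -c "
from h import *
p,d=ctrl.camera('side');zoom(p,240,160,50,50,11,'pics/g12.png')
st()"
```

```text
t 15.68 p [0.6086 0.1143 0.0495] F [ 2.72 -6.99 -0.43] w 0.0005 toolx [ 0.    -0.001 -1.   ] yang -2.33 q [ 1.270e-01  6.120e-01  1.454e+00 -1.000e-03  1.076e+00  1.680e-01]
```

View pics/g12.png

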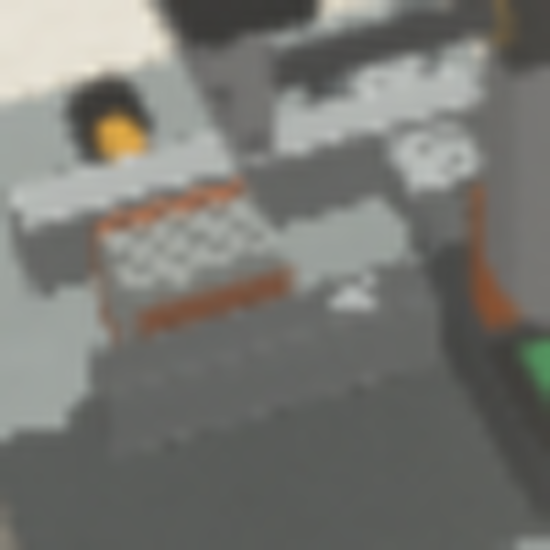

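jog_arm(rows=[0,0.0002,0,0,0,0,1,0,0,0,0,0,0,1,0,0,0,0,0,0,1,0,0,0,0,0,0,1,0,0,0,0,0,0,1,0,0,0,0,0,0,1,0,0,0,0,0,0,1,0,0,0,0,0,0,1])

```text
time_s: 16.35
ee_pos: [0.6086, 0.1143, 0.0495]
eef_rot: [0.291, 1.57, -1.32]
force: [2.6, -8.2, 0.6]
grip_width: 0.0005
```

jog_arm(rows=[0,0,0,0,0,0,1,0,0,0,0,0,0,1,0,0,0,0,0,0,1,0,0,0,0,0,0,1,0,0,0,0,0,0,1,0,0,0,0,0,0,1,0,0,0,0,0,0,1,0,0,0,0,0,0,1])

```text
time_s: 17.02
ee_pos: [0.6086, 0.1143, 0.0495]
eef_rot: [0.304, 1.57, -1.308]
force: [1.9, -8.7, 0.9]
grip_width: 0.0001
```

jog_arm(rows=[0,-0.0005,0,0,0,0,1,0,-0.0005,0,0,0,0,1,0,-0.001,0,0,0,0,1,0,-0.002,0,0,0,0,1,0,-0.004,0,0,0,0,1,0,-0.005,0,0,0,0,1,0,-0.005,0,0,0,0,1,0,0,0,0,0,0,1])

```text
time_s: 17.68
ee_pos: [0.6083, 0.0961, 0.0494]
eef_rot: [-1.384, 1.571, -2.996]
force: [0.1, -1.3, 0.0]
grip_width: 0.0004
```

jog_arm(rows=[0,0,0.02,0,0,0,1,0,0,0.03,0,0,0,1,0,0,0.035,0,0,0,1,0,-0.03,0.03,0,0,0,1,0,-0.04,0.01,0,0,0,1,0,-0.04,0,0,0,0,1,0,-0.04,0,0,0,0,1,0,-0.03,0,0,0,0,1])

```text
time_s: 18.35
ee_pos: [0.608, -0.0853, 0.1743]
eef_rot: [1.134, 1.57, -0.479]
force: [0.9, 1.3, 0.4]
grip_width: 0.0009
```

jog_arm(rows=[0,-0.03,0,0,0,0,1,0,-0.02,0,0,0,0,1,0,0,0,0,0,0,1,0,0,0,0,0,0,1])

```text
time_s: 18.68
ee_pos: [0.6082, -0.1331, 0.1738]
eef_rot: [-2.341, 1.57, 2.329]
force: [0.2, 1.2, 0.5]
grip_width: 0.0003
```

```bash
python3 - <<'E'
from h import *
c=np.array([.564,.124]);a=np.radians(-2.3);R=np.array([[np.cos(a),-np.sin(a)],[np.sin(a),np.cos(a)]])
p,d=ctrl.camera('side');zoom(p,240,160,50,50,11,'pics/g13.png');W=cloud('side',d);L=(W[...,:2]-c)@R
m=(W[...,2]>.0345)&(W[...,2]<.046)&(abs(L[...,0]+.018)<.03)&(abs(L[...,1]-.046)<.024)
print(cv2.minAreaRect(L[m].astype(np.float32)*1000),np.median(W[m][:,2]))
p,d=ctrl.camera('top');zoom(p,180,165,125,90,6,'pics/g13t.png');W=cloud('top',d);L=(W[...,:2]-c)@R
m=(W[...,2]>.035)&(W[...,2]<.046)&(abs(L[...,0]+.018)<.03)&(abs(L[...,1]-.046)<.024)
print(cv2.minAreaRect(L[m].astype(np.float32)*1000),np.median(W[m][:,2]))
st()
E
```

```text
((-17.541757583618164, 42.872825622558594), (40.30376052856445, 36.215606689453125), 88.10752868652344) 0.0367873138732861
((-20.836084365844727, 43.16352081298828), (44.4298095703125, 37.37725067138672), 79.25924682617188) 0.03751822345769429
t 18.78 p [ 0.6084 -0.1316  0.1739] F [-0.05 -1.39 -0.7 ] w 0.0005 toolx [-0.  0. -1.] yang -2.30 q [-0.272  0.487  1.337  0.     1.318 -0.232]
```

View pics/g13.png

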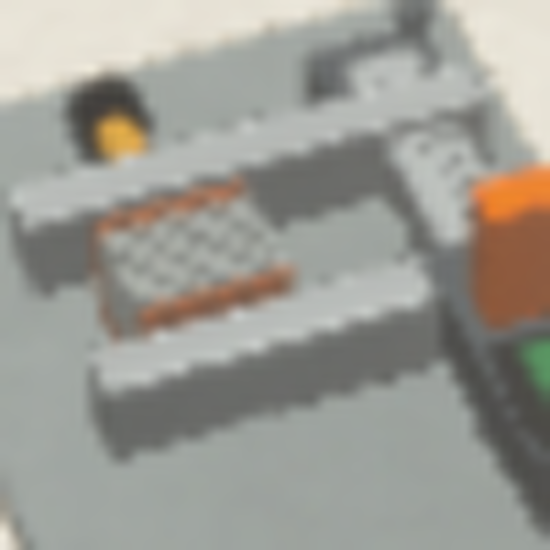

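View pics/g13t.png

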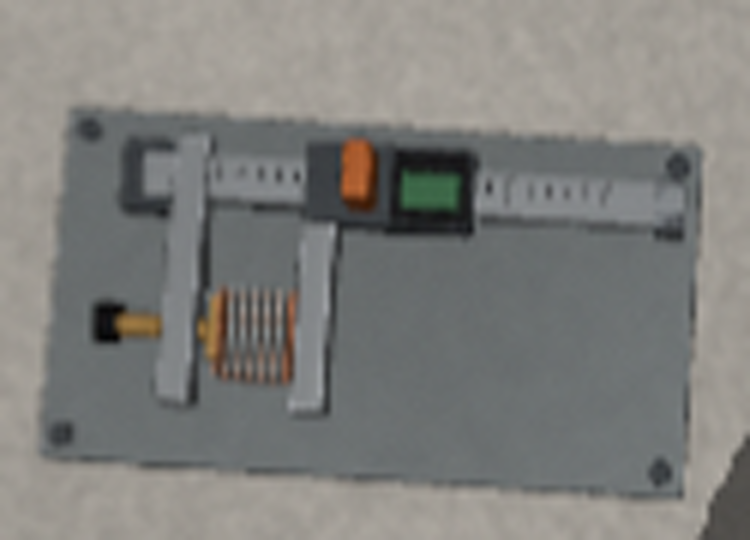

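```bash
python3 -c "
from h import *
print(ctrl.hand_in())"
```

```text
the job is handed in; nothing more can be done
None
```

The heatsink is nipped between the sliding jaw and the brass anvil. I handed the job in at about 18.8 s of the 64 s allowed; `hand_in` gives no verdict, so I don't know the judged result.

- **Placing:** I gripped the heatsink by its flat ends at 8 N and turned it about 40° so its narrower width lies across the jaws. It then stood upright on the plate about 46 mm in front of the fixed jaw's face. Both cameras put it within about 1 mm of the jaws' middle.
- **Pressing:** I pushed the orange tab with the shut fingers until the push rose from about 3 N to about 7–8.7 N, then held it for about 1.3 s. Taking off the slide's 2.5 N of friction, that is roughly 5–6 N on the heatsink, but I could not measure the jaw force directly.
- **Last checks:** After I backed the arm well clear, both pictures show the heatsink upright at the anvil, apparently square, with no visible gap to the jaw. The jaw looks parallel to the fixed jaw.
- **What disagreed:** The final outline fit from the depth images did not confirm squareness. It measured 36–37 × 40–44 mm and came out turned by 2° (side) and 11° (top), probably because it took in parts of the jaws or anvil. I relied on the pictures for squareness instead.
- **Not checked:** Jaw rocking was only judged by eye. I did not measure the tube, bowl and screwdriver again; the arm did not go near them at bench level.

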